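# Close the sample jar snug and stow it in the carrier

### The arm

A 6-joint arm with a two-finger parallel gripper is mounted at the origin on a cart in front of the work surface, level with it; the furniture and walls round the work are solid. World frame = base frame: x ahead of the robot, y to its left, z up, the work surface at z = 0. Lengths are in m, angles in rad, forces in N, time in s.
With the tool pointing down it reaches from about 0.375 to 0.9 m from the base axis. Payload 3.1 kg.
Tool frame: the origin (TCP) lies where the fingers leave the gripper's body, on its centre line; the fingertips stand 73 mm ahead of it and the grasp point (between the pads) lies 54 mm ahead of it; z points along the fingers, y is the line along which they close (so a half turn about z gives the same grasp; the last joint's range is limited). The gripper opens to 85 mm and grips with 20 to 120 N. Pads are 22 mm wide; open, the fingers measure 114 mm over their backs; the gripper's body (76 mm by 85 mm) begins 54 mm behind the grasp point. The pads swing forward as they close: fully open they stand 13 mm farther back than shut.
Start: joints at [1.125, 0.527, 1.433, -0, 1.181, -0.178], TCP at [0.165, 0.603, 0.304] pointing down, gripper open.
Joint ranges: [-3.08, 3.08], [-0.75, 2.2], [0.22, 2.44], [-1.43, 4.57], [0, 2.65], [-2.85, 2.85]. Speed limits (rad/s): [2.79, 2.79, 3.14, 3.14, 3.14, 3.14].

### API

Orientations are given as a unit quaternion [x, y, z, w].
In Python, from station import manip gives the robot as it stands.
- The arm moves only by the shell command python3 -m crank 'ROWS' [FORCE]. ROWS is JSON, a list of rows, each an object with "dp": the shift along the tool's x, y, z normalised to -1 to 1, where 1 is 50 cm, a list of three; "delta_rot": the turn, a rotation vector about the tool's x, y, z normalised to -1 to 1, where 1 is 2 pi rad, a list of three; "fingers": the opening, from -1 (shut) to 1 (fully open). A call has 1 to 12 rows; each row shifts and turns the commanded pose from where the row before left it, along the tool's axes as they then stand; what a row does not reach is not made up. A row lasts 1/12 s, in which the tool goes at most 41.7 mm and 7.16 degrees, less where a joint would pass 70% of its speed; a pose out of reach is approached as far as the arm can. A call with a number of a shift or a turn outside -1 to 1 is refused whole. A call with a gripper value outside its range is refused whole. The fingers move at their own pace and stop on an object; FORCE is the grip in N (left out, the last holds). Time passes only in rows, so rows that do not move let the fingers close. It gives the time, the measured TCP pose, the force, the opening and the grip force at its end, in the units of the state.
- manip.sense(): the state, without advancing time (a new reading comes with each control period).
- manip.snapshot(name): name is "scene" or "top"; returns (picture, depth): 420x560x3 uint8, red, green, blue; 420x560 float32, m along the optical axis (not along the pixel's ray), 0 where there is no reading.
- manip.camera_model(name): a dict with "fx", "fy", "cx", "cy" (pixels), "k1" (the pictures are not rectified: a ray, as slopes to the right and down, at radius r is drawn at 1 + k1 r^2 times it, then the intrinsics apply), "origin" and "attitude" of the camera in the world. Camera axes: x right, y up, looking along -z (the intrinsics and any distortion apply to the point x, -y, -z); pixel columns grow to the right and rows downward; lengths in m; the calibration is good to about 2 mm. A picture is of the moment at which its call begins. camera_model takes no time and is no camera call.
- manip.sign_off(): hands the job in; it is judged then, once.
The state is a dict: "t": time; "q": joint angles; "qd": joint speeds; "tau": joint torques, N m; "tcp_pos": TCP position; "tool_rot": TCP orientation; "force": force on the tool from outside, world axes, zero at the start; "ft_torque": the same for the moment, N m; "finger_gap": opening from 0.0 (shut) to 1.0 (fully open); "gripper_force": force on a finger pad.
Only numpy, scipy, OpenCV 4.12 (cv2) and the standard library are available. Lean on these libraries where they do the work, as an engineer would, in place of code of your own. Each camera call takes 0.05 s, during which the arm holds its last target. There are 200 camera calls.

### The job

Leave the square amber jar in its holder and screw its white lid down clockwise until it is snug: past the easy turning to where it stiffens, then on until it is firm, and stop there, because overtightening crushes the seal. Then let go of the lid, lift the closed jar out of the holder and stand it upright in either pocket of the blue carrier, setting it down without banging it and without loosening the lid. Do not disturb the petri dish or the blue marker.

Things in the scene. Friction and masses are not known exactly. Their poses are not given: they have to be found in the camera images.
- jar: square amber jar with a round white screw lid, loose, 0.44 kg (varies by a quarter); body 64 x 64 mm wide, 76 mm high, round shoulder above; origin at the centre of its underside, z up, x and y along its sides. The lid is on the jar's z axis, 86 to 110 mm above the underside, and can carry the jar's weight.
- lid_top (a point): centre of the lid's top, 110 mm above the jar's underside. Ribbed lid, 52 mm in diameter, 24 mm high, green disc on top; already started on the thread, closes clockwise from above. It first turns easily, with about 0.12 N m, for 0.4 to 1.8 rad (differs each time, cannot be seen), until its seal takes the load. Axes are the jar's, not the lid's.
- run (a point): point of the thread inside the lid, on the axis; its measured height is no guide: it sinks 0.5 mm per rad of easy turning, to 94.05 mm above the jar's underside where the easy turning ends, and rises again as the lid is loosened (by 0.3 rad at most is allowed). Its axes mean nothing.
- seal (a point): seal plate in the lid, on the axis, 95 mm above the jar's underside until loaded. Then the lid stiffens, 1.6 N m per rad plus or minus 0.16 N m of friction, and the plate sinks 0.5 mm per rad: too little to measure, feel the torque. Snug 0.12 to 0.5 rad past first load (aim for 0.5 N m), crushed beyond. Let go of, the lid springs back until at most 0.1 rad is left, as it should.
- holder: fixed holder that keeps the jar from turning: grey square socket 67 mm wide inside, on an aluminium foot 110 x 83 mm; floor 6 mm above the bench, walls 8 mm thick, their rim 32 mm above the bench; origin at the centre of its underside on the bench, x along the foot's long side. The jar starts in it, sides parallel to its walls.
- carrier: fixed blue open carrier, 84 x 163 x 30 mm high, with two square pockets side by side along its y axis, each 74 x 74 mm inside; walls 5 mm thick; origin at the centre of its underside on the bench.
- pocket_a (a point): centre of the floor of the carrier's pocket at its +y end, 5 mm above the bench; walls rise 25 mm above the floor; axes parallel to the walls
- pocket_b (a point): centre of the floor of the carrier's pocket at its -y end, otherwise like pocket_a
- petri_dish: loose petri dish, 62 mm in diameter, 15 mm high, near the bench's front edge; a bystander; origin at the centre of its underside
- marker: loose dark blue marker, 141 x 16 x 14 mm, lying on the bench; a bystander; origin under its middle
Not all that is in view belongs to the job. There is more than one size of the carrier; the job needs the larger. What is shaped like the jar but purple is not meant.

How it is judged:
On the way:
1. the lid is snug while the jar still stands in the holder (z of seal in the frame of jar between 0.09475 and 0.09494 m and z of run in the frame of jar below 0.0942 m and horizontal distance between jar and holder below 0.006 m and z of jar in the frame of holder below 0.012 m), for 0.2 s.
At the end, for the whole second after the job is handed in: The lid, tightened to snug before, is not loosened again (run below 94.2 mm above the jar's underside: less than 0.3 rad from home); the jar rests in one of the pockets (within 10 mm of its centre, underside under 4 mm above its floor, tilt below 0.08 rad) (z of run in the frame of jar below 0.0942 m and (horizontal distance between jar and pocket_a below 0.01 m or horizontal distance between jar and pocket_b below 0.01 m) and z of jar in the frame of carrier below 0.009 m and angle between jar's own z axis and vertical below 0.08 rad and linear speed of jar below 0.02 m/s); the robot touches nothing.
It fails at once if the lid is overtightened (more than 0.5 rad past first seal load, about 0.8 N m) (z of seal in the frame of jar below 0.09475 m).
It fails at once if the jar is tipped by more than 0.5 rad (angle between jar's own z axis and vertical above 0.5 rad).
It fails at once if the jar is banged down (more than 60 N on the carrier) (contact force between jar and carrier above 60 N).
It fails at once if the petri dish is moved by more than 20 mm (distance of petri_dish from where it was at the start of the episode above 0.02 m).
It fails at once if the blue marker is moved by more than 20 mm (distance of marker from where it was at the start of the episode above 0.02 m).
It also fails if it takes over 61 s, if anything falls off the work surface, if the arm or the gripper's body presses on something with over 40 N, if the wrist force passes 120 N, or if a joint passes its speed limit or range.

## Working session

There is one attempt and no reset: what is moved stays moved. The work goes in short steps, Python scripts to look and compute and a shell command to move; the robot and the scene stay as the last step left them, time stands still between calls to the robot, and variables do not carry over. Pictures are saved under pics/ and viewed, at most 10 in all, crops included, and the job is handed in when it is done.

```bash
mkdir -p pics
cat > h.py <<'E'
import numpy as np, cv2, json
from scipy.spatial.transform import Rotation as R
from station import manip
def snap(n,name):
    p,d=manip.snapshot(n); cv2.imwrite(f'pics/{name}.png',p[:,:,::-1]); np.savez(f'pics/{name}.npz',p=p,d=d); return p,d
def cloud(n,d):
    m=manip.camera_model(n); a=np.array(m['attitude'])
    Rm=a if a.shape==(3,3) else R.from_quat(a).as_matrix()
    K=np.array([[m['fx'],0,m['cx']],[0,m['fy'],m['cy']],[0,0,1.]])
    v,u=np.mgrid[0:d.shape[0],0:d.shape[1]]
    xy=cv2.undistortPoints(np.stack([u,v],-1).reshape(-1,1,2).astype(float),K,np.array([m['k1'],0,0,0.])).reshape(*d.shape,2)
    c=np.stack([xy[...,0]*d,-xy[...,1]*d,-d],-1)
    return c@Rm.T+np.array(m['origin'])
E
python3 - <<'E'
from h import *
for n in('scene','top'):
    snap(n,n+'0'); print(manip.camera_model(n))
print(manip.sense())
E
ls
```

```text
{'fx': 416.04856242900286, 'fy': 416.04856242900286, 'cx': 280.5805521994783, 'cy': 205.82375131306765, 'k1': -0.12731940951185322, 'origin': array([0.27289118, 0.67260939, 0.86299123]), 'attitude': array([-0.06239387,  0.33009867,  0.92504093, -0.17731655])}
{'fx': 455.07555120754535, 'fy': 455.07555120754535, 'cx': 287.26499421930606, 'cy': 209.7815494772399, 'k1': -0.043186875594802394, 'origin': array([0.26203462, 0.11680049, 1.28904432]), 'attitude': array([-0.06420442,  0.07149791,  0.70810904, -0.69953372])}
{'t': 0.1, 'q': array([ 1.12549542e+00,  5.28351199e-01,  1.43382451e+00,  3.44627143e-05,
        1.18137736e+00, -1.78512391e-01]), 'qd': array([ 0.00111204, -0.00163303, -0.00289793,  0.0008921 , -0.00012841,
       -0.00146151]), 'tau': array([-3.40108654e-04, -4.43306172e+01, -1.78585249e+01, -2.75491711e-04,
        3.91554189e-03,  1.36237091e-06]), 'tcp_pos': array([0.16451583, 0.60241889, 0.30302883]), 'tool_rot': array([ 1.33005443e-01,  9.91114822e-01, -9.28024639e-04, -3.15966642e-04]), 'force': array([-0.11026526,  0.86816436,  0.23192938]), 'ft_torque': array([-0.03176769,  0.05196001,  0.00106294]), 'gripper_force': 0.0, 'finger_gap': 1.0011131492941399}
h.py
pics
```

View pics/scene0.png

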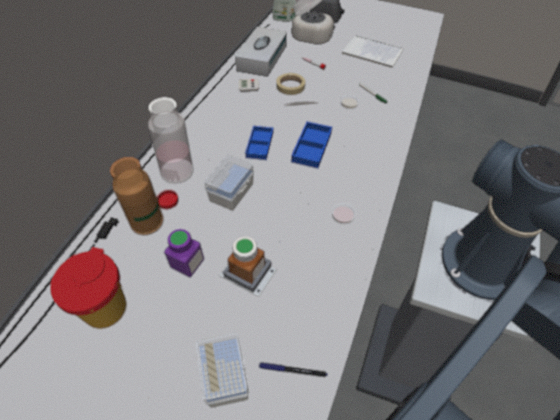

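View pics/top0.png

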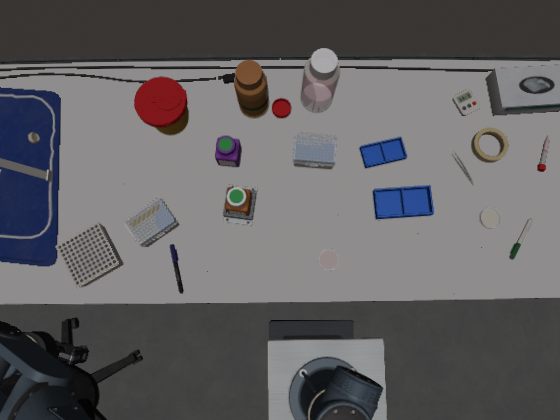

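The scene view shows the amber jar's lid at (245,248), the large carrier at (312,145), petri dish at (343,214) and marker at (293,370). In the top view the jar is at (237,198), the large carrier at (403,202), the dish at (329,260) and the marker at (177,268).

```bash
python3 - <<'E'
from h import *
def rect(pts): 
    r=cv2.minAreaRect((pts[:,:2]*1000).astype(np.float32)); return np.round(r[0],1),np.round(r[1],1),round(r[2],1)
for n,lid,car in(('top',(237,198),(403,202)),('scene',(245,248),(312,145))):
    z=np.load(f'pics/{n}0.npz');p=z['p'];d=z['d'];W=cloud(n,d);v,u=np.mgrid[0:420,0:560]
    hsv=cv2.cvtColor(p,cv2.COLOR_RGB2HSV);ok=d>0
    near=lambda c,r:(abs(u-c[0])<r)&(abs(v-c[1])<r)&ok
    g=near(lid,20)&(hsv[...,0]>40)&(hsv[...,0]<85)&(hsv[...,1]>100)
    print(n,'green',g.sum(),W[g].mean(0),np.median(W[g],0))
    t=near(lid,30)&(W[...,2]>.107); print('lidtop',rect(W[t]),W[t][:,2].max(),np.median(W[t][:,2]))
    b=near(car,45)&(hsv[...,0]>100)&(hsv[...,0]<130)&(hsv[...,1]>120)
    b&=(np.linalg.norm(W[...,:2]-W[car[1],car[0],:2],axis=-1)<.12)
    print('car all',rect(W[b]),np.percentile(W[b][:,2],[2,50,98]))
    c=b&(W[...,2]>.02);print('car rim',rect(W[c]))
    s=near(lid,40)&(W[...,2]>.022)&(W[...,2]<.036);print('rim holder',rect(W[s]),s.sum())
    s=near(lid,45)&(W[...,2]>.003)&(W[...,2]<.036)&(np.linalg.norm(W[...,:2]-W[lid[1],lid[0],:2],axis=-1)<.085);print('holder',rect(W[s]),s.sum())
    s=near(lid,40)&(W[...,2]>.045)&(W[...,2]<.085)&(np.linalg.norm(W[...,:2]-W[lid[1],lid[0],:2],axis=-1)<.06);print('body',rect(W[s]),s.sum())
    x0,y0=lid;
    cr=cv2.resize(p[y0-50:y0+50,x0-50:x0+50],(400,400),interpolation=cv2.INTER_CUBIC)
    x0,y0=car
    c2=cv2.resize(p[y0-50:y0+50,x0-50:x0+50],(400,400),interpolation=cv2.INTER_CUBIC)
    cv2.imwrite(f'pics/c_{n}.png',np.hstack([cr,c2])[:,:,::-1])
E
python3 -c "
import cv2,numpy as np
a=[cv2.resize(cv2.imread(f'pics/c_{n}.png'),(600,300)) for n in('top','scene')];cv2.imwrite('pics/c.png',np.vstack(a))"
```

```text
top green 139 [0.52873616 0.23805771 0.11733934] [0.52875104 0.23785969 0.1171781 ]
lidtop (array([528.5, 237. ]), array([50., 51.]), 0.3) 0.12482333641155297 0.1168403769730777
car all (array([ 528.9, -229.5]), array([ 83.4, 163.1]), 3.3) [0.0010655  0.00749654 0.03348285]
car rim (array([ 528.9, -229.6]), array([ 83.4, 162.7]), 3.2)
rim holder (array([568.3, 242.6]), array([175.,  98.]), 6.2) 259
holder (array([522.7, 235.6]), array([162.7, 167. ]), 39.1) 746
body (array([529.2, 237.6]), array([65.1, 65.4]), 82.3) 233
scene green 145 [0.52847693 0.23789384 0.11780962] [0.528517   0.23761288 0.11775072]
lidtop (array([529. , 237.7]), array([52. , 51.5]), 72.9) 0.1211753236645926 0.1171432117159692
car all (array([ 528.3, -228.3]), array([ 83.4, 167.8]), 3.1) [0.00288907 0.01042289 0.03247086]
car rim (array([ 528.3, -228.3]), array([ 83.4, 167.8]), 3.1)
rim holder (array([528.9, 238.5]), array([83.9, 84. ]), 82.1) 390
holder (array([531.6, 232.9]), array([164.5, 128.5]), 32.9) 844
body (array([528.2, 238.7]), array([64.8, 64.5]), 81.7) 497
```

View pics/c.png

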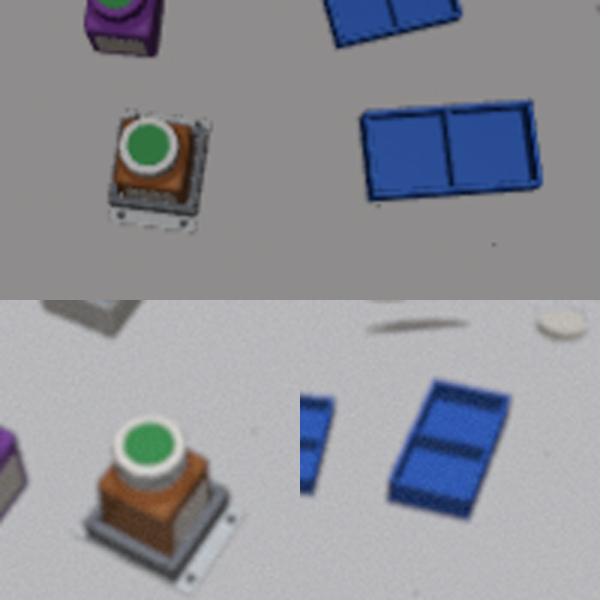

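Crops: lid centred on the jar, which sits square in the holder at about −8° yaw. The large carrier has both pockets empty, at about +3° yaw. I'm moving above the jar now.

```bash
cat >> h.py <<'E'
def to(x,y,z,yaw=None):
    s=manip.sense(); r=R.from_quat(s['tool_rot']); d=r.inv().apply(np.array([x,y,z])-s['tcp_pos'])
    yv=r.apply([0,1,0]); print('t',round(s['t'],2),'tcp',np.round(s['tcp_pos'],4),'yaw(y axis) deg',round(np.degrees(np.arctan2(yv[1],yv[0])),2),'q6',round(s['q'][5],3),'down',np.round(r.apply([0,0,1]),3))
    print('dp norm',np.round(d/.5,4),'tilt fix rot norm',np.round(r.inv().apply(np.cross(r.apply([0,0,1]),[0,0,-1]))/(2*np.pi),5))
    print('F',np.round(s['force'],2),'T',np.round(s['ft_torque'],3),'gap',s['finger_gap'],'g',s['gripper_force'])
E
python3 -c "
from h import *;to(.5285,.2378,.25)"
```

```text
t 0.1 tcp [0.1645 0.6024 0.303 ] yaw(y axis) deg 74.71 q6 -0.179 down [-0.001 -0.002 -1.   ]
dp norm [-0.8945 -0.5113  0.1067] tilt fix rot norm [-3.1e-04 -6.0e-05 -0.0e+00]
F [-0.11  0.87  0.23] T [-0.032  0.052  0.001] gap 1.0011131492941399 g 0.0
```

```bash
python3 -m crank '[{"dp":[-0.06,-0.034,0.007],"delta_rot":[0,0,0],"fingers":1},{"dp":[-0.06,-0.034,0.007],"delta_rot":[0,0,0],"fingers":1},{"dp":[-0.06,-0.034,0.007],"delta_rot":[0,0,0],"fingers":1},{"dp":[-0.06,-0.034,0.007],"delta_rot":[0,0,0],"fingers":1},{"dp":[-0.06,-0.034,0.007],"delta_rot":[0,0,0],"fingers":1},{"dp":[-0.06,-0.034,0.007],"delta_rot":[0,0,0],"fingers":1},{"dp":[-0.06,-0.034,0.007],"delta_rot":[0,0,0],"fingers":1},{"dp":[-0.06,-0.034,0.007],"delta_rot":[0,0,0],"fingers":1},{"dp":[-0.06,-0.034,0.007],"delta_rot":[0,0,0],"fingers":1},{"dp":[-0.06,-0.034,0.007],"delta_rot":[0,0,0],"fingers":1},{"dp":[-0.06,-0.034,0.007],"delta_rot":[0,0,0],"fingers":1},{"dp":[-0.06,-0.034,0.007],"delta_rot":[0,0,0],"fingers":1}]'; python3 -m crank '[{"dp":[-0.05,-0.03,0.007],"delta_rot":[0,0,0],"fingers":1},{"dp":[-0.05,-0.03,0.007],"delta_rot":[0,0,0],"fingers":1},{"dp":[-0.04,-0.03,0.007],"delta_rot":[0,0,0],"fingers":1},{"dp":[-0.02,-0.01,0],"delta_rot":[0,0,0],"fingers":1},{"dp":[0,0,0],"delta_rot":[0,0,0],"fingers":1},{"dp":[0,0,0],"delta_rot":[0,0,0],"fingers":1}]'; python3 -c "
from h import *;to(.5285,.2378,.158)"
```

```text
t: 1.1
tcp_pos: [0.459, 0.3097, 0.2614]
tool_rot: [0.133, 0.991, -0.0, -0.0]
force: [-0.3, 0.7, -0.6]
finger_gap: 1.002
gripper_force: 0.0
t: 1.6
tcp_pos: [0.5219, 0.242, 0.2512]
tool_rot: [0.134, 0.991, 0.0, -0.001]
force: [-0.2, -0.2, 1.0]
finger_gap: 1.001
gripper_force: 0.0
t 1.6 tcp [0.5219 0.242  0.2512] yaw(y axis) deg 74.65 q6 -1.064 down [-0.001  0.    -1.   ]
dp norm [-0.0152 -0.0045  0.1864] tilt fix rot norm [ 1.0e-05 -2.1e-04 -0.0e+00]
F [-0.18 -0.2   0.98] T [-0.045 -0.008  0.039] gap 1.0005629871238304 g 0.0
```

```bash
python3 -m crank '[{"dp":[-0.015,-0.0045,0.02],"delta_rot":[0,0,0],"fingers":1},{"dp":[0,0,0.04],"delta_rot":[0,0,0],"fingers":1},{"dp":[0,0,0.04],"delta_rot":[0,0,0],"fingers":1},{"dp":[0,0,0.04],"delta_rot":[0,0,0],"fingers":1},{"dp":[0,0,0.03],"delta_rot":[0,0,0],"fingers":1},{"dp":[0,0,0.016],"delta_rot":[0,0,0],"fingers":1},{"dp":[0,0,0],"delta_rot":[0,0,0],"fingers":1},{"dp":[0,0,0],"delta_rot":[0,0,0],"fingers":1},{"dp":[0,0,0],"delta_rot":[0,0,0],"fingers":1}]'
python3 - <<'E'
from h import *;to(.5285,.2378,.158);snap('scene','s1')
im=cv2.imread('pics/s1.png')[170:330,160:340];cv2.imwrite('pics/s1c.png',cv2.resize(im,(600,533),interpolation=cv2.INTER_CUBIC))
E
```

```text
t: 2.35
tcp_pos: [0.5292, 0.2383, 0.1592]
tool_rot: [0.133, 0.991, 0.0, 0.001]
force: [-0.4, 0.2, -1.1]
finger_gap: 0.998
gripper_force: 0.0
t 2.35 tcp [0.5292 0.2383 0.1592] yaw(y axis) deg 74.76 q6 -1.074 down [ 0.002  0.    -1.   ]
dp norm [ 0.0011 -0.0013  0.0023] tilt fix rot norm [ 0.00013  0.00023 -0.     ]
F [-0.35  0.16 -1.11] T [-0.02  -0.066  0.043] gap 0.9977563633998142 g 0.0
```

View pics/s1c.png

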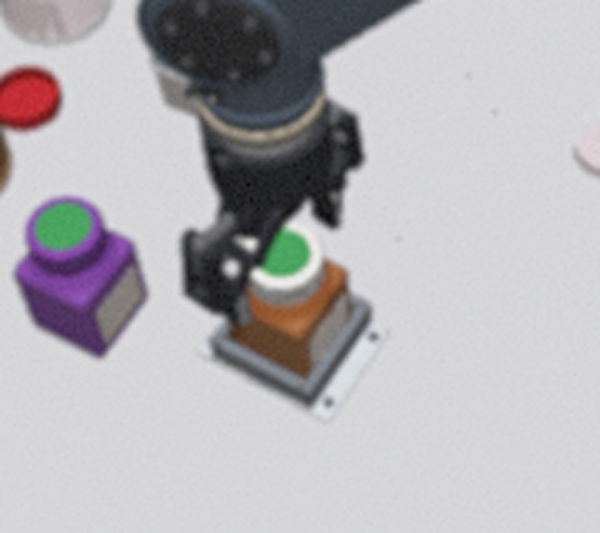

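The fingers straddle the lid (crop ~(285,260)), with clearance on both sides. Closing.

```bash
python3 -m crank '[{"dp":[0,0,0.002],"delta_rot":[0,0,0],"fingers":-1},{"dp":[0,0,0],"delta_rot":[0,0,0],"fingers":-1},{"dp":[0,0,0],"delta_rot":[0,0,0],"fingers":-1},{"dp":[0,0,0],"delta_rot":[0,0,0],"fingers":-1},{"dp":[0,0,0],"delta_rot":[0,0,0],"fingers":-1},{"dp":[0,0,0],"delta_rot":[0,0,0],"fingers":-1},{"dp":[0,0,0],"delta_rot":[0,0,0],"fingers":-1},{"dp":[0,0,0],"delta_rot":[0,0,0],"fingers":-1}]' 70; python3 -c "
from h import *;to(.5285,.2378,.158)"
```

```text
t: 3.07
tcp_pos: [0.5291, 0.2376, 0.1584]
tool_rot: [0.133, 0.991, 0.0, 0.001]
force: [-1.6, -1.3, 5.9]
finger_gap: 0.59
gripper_force: 71.9
t 3.07 tcp [0.5291 0.2376 0.1584] yaw(y axis) deg 74.71 q6 -1.074 down [ 0.001  0.    -1.   ]
dp norm [0.0013 0.0001 0.0008] tilt fix rot norm [6.0e-05 1.6e-04 0.0e+00]
F [-1.59 -1.34  5.87] T [-0.012  0.146  0.003] gap 0.5901897362945555 g 71.86907172203064
```

```bash
cat > m.py <<'E'
from h import *
s=manip.sense(); print('q6',round(s['q'][5],3),'Tz',round(s['ft_torque'][2],3),'F',np.round(s['force'],1),'p',np.round(s['tcp_pos'],4),'tau6',round(s['tau'][5],3))
E
for i in 1 2; do :; done; python3 -m crank '[{"dp":[0,0,0],"delta_rot":[0,0,0.01],"fingers":-1},{"dp":[0,0,0],"delta_rot":[0,0,0.01],"fingers":-1},{"dp":[0,0,0],"delta_rot":[0,0,0.01],"fingers":-1}]'>/dev/null; python3 m.py;  python3 -m crank '[{"dp":[0,0,0],"delta_rot":[0,0,0.01],"fingers":-1},{"dp":[0,0,0],"delta_rot":[0,0,0.01],"fingers":-1}]'>/dev/null; python3 m.py;python3 -m crank '[{"dp":[0,0,0],"delta_rot":[0,0,0.01],"fingers":-1}]'>/dev/null; python3 m.py;python3 -m crank '[{"dp":[0,0,0],"delta_rot":[0,0,0],"fingers":-1},{"dp":[0,0,0],"delta_rot":[0,0,0],"fingers":-1}]'>/dev/null; python3 m.py
```

```text
q6 -0.883 Tz 0.133 F [-2.5  0.3  5.3] p [0.5289 0.2379 0.1584] tau6 -0.371
q6 -0.757 Tz 0.095 F [-1.5  0.   5.8] p [0.5289 0.2379 0.1584] tau6 -0.37
q6 -0.694 Tz 0.147 F [-1.6 -0.7  6.1] p [0.5289 0.2379 0.1584] tau6 -0.369
q6 -0.697 Tz -0.065 F [-1.5 -0.8  5.6] p [0.529  0.2378 0.1584] tau6 0.005
```

```bash
python3 -m crank '[{"dp":[0,0,0],"delta_rot":[0,0,0.01],"fingers":-1}]'>/dev/null; python3 m.py; python3 -m crank '[{"dp":[0,0,0],"delta_rot":[0,0,0.01],"fingers":-1}]'>/dev/null; python3 m.py;python3 -m crank '[{"dp":[0,0,0],"delta_rot":[0,0,0.01],"fingers":-1}]'>/dev/null; python3 m.py
```

```text
q6 -0.634 Tz 0.164 F [-1.9  0.6  4.7] p [0.529  0.2378 0.1584] tau6 -0.674
q6 -0.569 Tz 0.115 F [-1.6  0.2  5. ] p [0.529  0.2378 0.1584] tau6 -0.397
q6 -0.506 Tz 0.086 F [-1.8 -0.6  5.3] p [0.529  0.2378 0.1584] tau6 -0.371
```

```bash
python3 -m crank '[{"dp":[0,0,0],"delta_rot":[0,0,0.01],"fingers":-1}]'>/dev/null; python3 m.py; python3 -m crank '[{"dp":[0,0,0],"delta_rot":[0,0,0.01],"fingers":-1}]'>/dev/null; python3 m.py;python3 -m crank '[{"dp":[0,0,0],"delta_rot":[0,0,0.01],"fingers":-1}]'>/dev/null; python3 m.py
```

```text
q6 -0.443 Tz 0.123 F [-1.4  0.1  4.9] p [0.529  0.2378 0.1584] tau6 -0.369
q6 -0.38 Tz 0.153 F [-1.7 -0.5  6.2] p [0.529  0.2378 0.1584] tau6 -0.369
q6 -0.317 Tz 0.102 F [-1.2 -1.1  6.1] p [0.529  0.2377 0.1584] tau6 -0.369
```

```bash
python3 -m crank '[{"dp":[0,0,0],"delta_rot":[0,0,0.01],"fingers":-1}]'>/dev/null; python3 m.py; python3 -m crank '[{"dp":[0,0,0],"delta_rot":[0,0,0.01],"fingers":-1}]'>/dev/null; python3 m.py;python3 -m crank '[{"dp":[0,0,0],"delta_rot":[0,0,0.01],"fingers":-1}]'>/dev/null; python3 m.py
```

```text
q6 -0.255 Tz 0.137 F [-0.9 -0.3  4.8] p [0.529  0.2377 0.1584] tau6 -0.369
q6 -0.192 Tz 0.19 F [-1.4 -0.3  5.7] p [0.529  0.2377 0.1584] tau6 -0.369
q6 -0.129 Tz 0.104 F [-1.6 -0.6  5.6] p [0.529  0.2377 0.1584] tau6 -0.369
```

```bash
python3 -m crank '[{"dp":[0,0,0],"delta_rot":[0,0,0.01],"fingers":-1}]'>/dev/null; python3 m.py
```

```text
q6 -0.066 Tz 0.119 F [-1.9 -0.8  6.1] p [0.529  0.2377 0.1584] tau6 -0.369
```

```bash
python3 -m crank '[{"dp":[0,0,0],"delta_rot":[0,0,0.01],"fingers":-1}]'>/dev/null; python3 m.py; python3 -m crank '[{"dp":[0,0,0],"delta_rot":[0,0,0.01],"fingers":-1}]'>/dev/null; python3 m.py;python3 -m crank '[{"dp":[0,0,0],"delta_rot":[0,0,0.01],"fingers":-1}]'>/dev/null; python3 m.py
```

```text
q6 -0.003 Tz 0.149 F [-2.2 -0.4  5.7] p [0.529  0.2377 0.1584] tau6 -0.369
q6 0.059 Tz 0.114 F [-2.1 -1.5  5.7] p [0.529  0.2377 0.1584] tau6 -0.369
q6 0.122 Tz 0.104 F [-1.9 -1.1  5.3] p [0.529  0.2377 0.1584] tau6 -0.369
```

```bash
python3 -m crank '[{"dp":[0,0,0],"delta_rot":[0,0,0.01],"fingers":-1}]'>/dev/null; python3 m.py; python3 -m crank '[{"dp":[0,0,0],"delta_rot":[0,0,0.01],"fingers":-1}]'>/dev/null; python3 m.py;python3 -m crank '[{"dp":[0,0,0],"delta_rot":[0,0,0.01],"fingers":-1}]'>/dev/null; python3 m.py
```

```text
q6 0.185 Tz 0.103 F [-1.8 -0.4  6.3] p [0.529  0.2377 0.1584] tau6 -0.369
q6 0.248 Tz 0.125 F [-1.5  0.3  5.5] p [0.5289 0.2377 0.1584] tau6 -0.369
q6 0.311 Tz 0.118 F [-2.5 -1.2  5.6] p [0.5289 0.2377 0.1584] tau6 -0.369
```

```bash
python3 -m crank '[{"dp":[0,0,0],"delta_rot":[0,0,0.01],"fingers":-1}]'>/dev/null; python3 m.py; python3 -m crank '[{"dp":[0,0,0],"delta_rot":[0,0,0.01],"fingers":-1}]'>/dev/null; python3 m.py;python3 -m crank '[{"dp":[0,0,0],"delta_rot":[0,0,0.01],"fingers":-1}]'>/dev/null; python3 m.py
```

```text
q6 0.374 Tz 0.169 F [-2.8  0.1  5.8] p [0.5289 0.2377 0.1584] tau6 -0.369
q6 0.436 Tz 0.088 F [-1.4 -1.4  5.6] p [0.5289 0.2377 0.1584] tau6 -0.369
q6 0.499 Tz 0.163 F [-2.  -0.4  5.3] p [0.5289 0.2376 0.1584] tau6 -0.369
```

```bash
python3 -m crank '[{"dp":[0,0,0],"delta_rot":[0,0,0.01],"fingers":-1}]'>/dev/null; python3 m.py; python3 -m crank '[{"dp":[0,0,0],"delta_rot":[0,0,0.01],"fingers":-1}]'>/dev/null; python3 m.py;python3 -m crank '[{"dp":[0,0,0],"delta_rot":[0,0,0.01],"fingers":-1}]'>/dev/null; python3 m.py
```

```text
q6 0.562 Tz 0.138 F [-1.5 -1.2  6. ] p [0.5289 0.2376 0.1584] tau6 -0.369
q6 0.625 Tz 0.11 F [-1.7 -1.   5.7] p [0.5289 0.2376 0.1584] tau6 -0.369
q6 0.688 Tz 0.226 F [-2.3 -0.8  6.3] p [0.5289 0.2377 0.1584] tau6 -0.233
```

```bash
python3 -m crank '[{"dp":[0,0,0],"delta_rot":[0,0,0.006],"fingers":-1}]'>/dev/null; python3 m.py; python3 -m crank '[{"dp":[0,0,0],"delta_rot":[0,0,0.006],"fingers":-1}]'>/dev/null; python3 m.py
```

```text
q6 0.725 Tz 0.275 F [-2.  -0.9  5.5] p [0.5289 0.2377 0.1584] tau6 0.134
q6 0.761 Tz 0.32 F [-3.  -0.3  6.2] p [0.5289 0.2377 0.1584] tau6 0.076
```

```bash
python3 -m crank '[{"dp":[0,0,0],"delta_rot":[0,0,0.006],"fingers":-1}]'>/dev/null; python3 m.py; python3 -m crank '[{"dp":[0,0,0],"delta_rot":[0,0,0.006],"fingers":-1}]'>/dev/null; python3 m.py;  python3 -m crank '[{"dp":[0,0,0],"delta_rot":[0,0,0.004],"fingers":-1}]'>/dev/null; python3 m.py
```

```text
q6 0.799 Tz 0.378 F [-1.3 -0.1  5.8] p [0.5288 0.2376 0.1584] tau6 0.123
q6 0.836 Tz 0.475 F [-1.8 -0.6  5.8] p [0.5288 0.2376 0.1584] tau6 0.18
q6 0.861 Tz 0.478 F [-1.8 -0.9  7.5] p [0.5288 0.2376 0.1584] tau6 0.368
```

```bash
python3 -m crank '[{"dp":[0,0,0],"delta_rot":[0,0,0.006],"fingers":-1}]'>/dev/null; python3 m.py; python3 -m crank '[{"dp":[0,0,0],"delta_rot":[0,0,0],"fingers":-1},{"dp":[0,0,0],"delta_rot":[0,0,0],"fingers":-1},{"dp":[0,0,0],"delta_rot":[0,0,0],"fingers":-1},{"dp":[0,0,0],"delta_rot":[0,0,0],"fingers":-1},{"dp":[0,0,0],"delta_rot":[0,0,0],"fingers":-1}]'>/dev/null; python3 m.py
```

```text
q6 0.898 Tz 0.535 F [-2.2 -0.7  6.3] p [0.5288 0.2375 0.1584] tau6 0.211
q6 0.898 Tz 0.229 F [-1.7 -1.1  6.2] p [0.5288 0.2375 0.1584] tau6 0.236
```

```bash
python3 -m crank '[{"dp":[0,0,0],"delta_rot":[0,0,0],"fingers":1},{"dp":[0,0,0],"delta_rot":[0,0,0],"fingers":1},{"dp":[0,0,0],"delta_rot":[0,0,0],"fingers":1},{"dp":[0,0,0],"delta_rot":[0,0,0],"fingers":1},{"dp":[0,0,0],"delta_rot":[0,0,0],"fingers":1},{"dp":[0,0,0],"delta_rot":[0,0,0],"fingers":1}]' ; python3 m.py; python3 -m crank '[{"dp":[0,0,0],"delta_rot":[0,0,0],"fingers":-1},{"dp":[0,0,0],"delta_rot":[0,0,0],"fingers":-1},{"dp":[0,0,0],"delta_rot":[0,0,0],"fingers":-1},{"dp":[0,0,0],"delta_rot":[0,0,0],"fingers":-1},{"dp":[0,0,0],"delta_rot":[0,0,0],"fingers":-1},{"dp":[0,0,0],"delta_rot":[0,0,0],"fingers":-1},{"dp":[0,0,0],"delta_rot":[0,0,0],"fingers":-1},{"dp":[0,0,0],"delta_rot":[0,0,0],"fingers":-1}]' 60; python3 -c "
from h import *;to(.5265,-.1896,.230)"
```

```text
t: 6.98
tcp_pos: [0.5288, 0.2377, 0.1572]
tool_rot: [0.9, 0.436, -0.0, -0.0]
force: [0.9, 1.0, 0.5]
finger_gap: 1.002
gripper_force: 0.0
q6 0.899 Tz -0.033 F [0.9 1.  0.5] p [0.5288 0.2377 0.1572] tau6 0.0
t: 7.65
tcp_pos: [0.529, 0.2377, 0.1577]
tool_rot: [0.9, 0.436, 0.0, 0.0]
force: [0.0, -0.7, 4.6]
finger_gap: 0.589
gripper_force: 62.0
t 7.65 tcp [0.529  0.2377 0.1577] yaw(y axis) deg -38.33 q6 0.899 down [ 0. -0. -1.]
dp norm [-0.6734  0.526  -0.1445] tilt fix rot norm [ 6.e-05 -4.e-05 -0.e+00]
F [ 0.   -0.71  4.61] T [-0.056  0.179  0.093] gap 0.5894106106620247 g 62.03045725822449
```

```bash
python3 -m crank '[{"dp":[0,0,-0.01],"delta_rot":[0,0,0],"fingers":-1},{"dp":[0,0,-0.02],"delta_rot":[0,0,0],"fingers":-1},{"dp":[0,0,-0.02],"delta_rot":[0,0,0],"fingers":-1},{"dp":[0,0,-0.025],"delta_rot":[0,0,0],"fingers":-1},{"dp":[0,0,-0.025],"delta_rot":[0,0,0],"fingers":-1},{"dp":[0,0,-0.025],"delta_rot":[0,0,0],"fingers":-1},{"dp":[0,0,-0.015],"delta_rot":[0,0,0],"fingers":-1},{"dp":[0,0,-0.005],"delta_rot":[0,0,0],"fingers":-1},{"dp":[0,0,0],"delta_rot":[0,0,0],"fingers":-1},{"dp":[0,0,0],"delta_rot":[0,0,0],"fingers":-1}]'
python3 - <<'E'
from h import *;to(.5265,-.1896,.230)
p,d=snap('scene','s2');W=cloud('scene',d);h=cv2.cvtColor(p,cv2.COLOR_RGB2HSV)
m=(d>0)&(W[...,2]>.08)&(W[...,2]<.15)&(np.hypot(W[...,0]-.529,W[...,1]-.238)<.065)&(h[...,0]<18)&(h[...,1]>90)
r=cv2.minAreaRect((W[m][:,:2]*1000).astype(np.float32));print(m.sum(),r)
im=cv2.imread('pics/s2.png')[140:320,160:340];cv2.imwrite('pics/s2c.png',cv2.resize(im,(560,560),interpolation=cv2.INTER_CUBIC))
E
```

```text
t: 8.48
tcp_pos: [0.5283, 0.2377, 0.2296]
tool_rot: [0.9, 0.436, -0.001, -0.0]
force: [0.4, -0.1, -4.4]
finger_gap: 0.587
gripper_force: 63.9
t 8.48 tcp [0.5283 0.2377 0.2296] yaw(y axis) deg -38.33 q6 0.899 down [-0.001 -0.    -1.   ]
dp norm [-6.726e-01  5.271e-01 -6.000e-04] tilt fix rot norm [-0.00013  0.00013 -0.     ]
F [ 0.42 -0.08 -4.38] T [ 0.074 -0.01   0.043] gap 0.5866187642061098 g 63.89927387237549
365 ((514.4324951171875, 257.7746887207031), (77.37521362304688, 38.23622131347656), 34.32664489746094)
```

View pics/s2c.png

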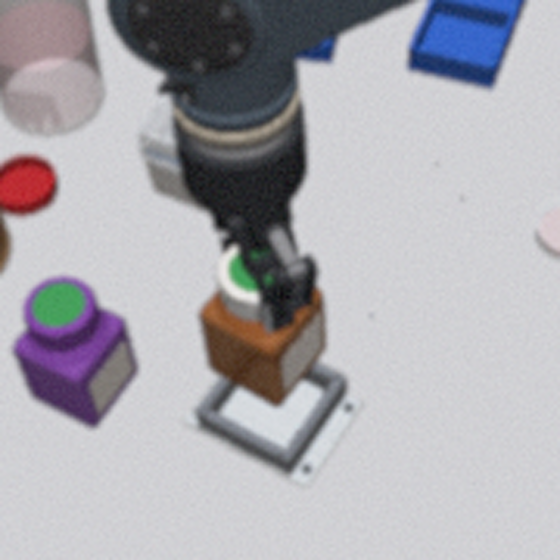

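The jar is clear of the holder and upright. Its yaw is about −10.7°. Next I carry it to pocket_a.

```bash
python3 -m crank '[{"dp":[-0.02,0.016,0],"delta_rot":[0,0,0],"fingers":-1},{"dp":[-0.035,0.027,0],"delta_rot":[0,0,0],"fingers":-1},{"dp":[-0.045,0.035,0],"delta_rot":[0,0,0],"fingers":-1},{"dp":[-0.05,0.039,0],"delta_rot":[0,0,0],"fingers":-1},{"dp":[-0.05,0.039,0],"delta_rot":[0,0,0],"fingers":-1},{"dp":[-0.05,0.039,0],"delta_rot":[0,0,0],"fingers":-1},{"dp":[-0.05,0.039,0],"delta_rot":[0,0,0],"fingers":-1},{"dp":[-0.05,0.039,0],"delta_rot":[0,0,0],"fingers":-1},{"dp":[-0.05,0.039,0],"delta_rot":[0,0,0],"fingers":-1},{"dp":[-0.05,0.039,0],"delta_rot":[0,0,0],"fingers":-1},{"dp":[-0.05,0.039,0],"delta_rot":[0,0,0],"fingers":-1},{"dp":[-0.05,0.039,0],"delta_rot":[0,0,0],"fingers":-1}]'; python3 -m crank '[{"dp":[-0.045,0.035,0],"delta_rot":[0,0,0],"fingers":-1},{"dp":[-0.035,0.027,0],"delta_rot":[0,0,0],"fingers":-1},{"dp":[-0.02,0.016,0],"delta_rot":[0,0,0],"fingers":-1},{"dp":[-0.012,0.009,0],"delta_rot":[0,0,-0.006],"fingers":-1},{"dp":[0,0,0],"delta_rot":[0,0,-0.009],"fingers":-1},{"dp":[0,0,0],"delta_rot":[0,0,-0.009],"fingers":-1},{"dp":[0,0,0],"delta_rot":[0,0,-0.009],"fingers":-1},{"dp":[0,0,0],"delta_rot":[0,0,-0.0056],"fingers":-1},{"dp":[0,0,0],"delta_rot":[0,0,0],"fingers":-1},{"dp":[0,0,0],"delta_rot":[0,0,0],"fingers":-1}]'; python3 -c "
from h import *;to(.5265,-.1896,.157)"
```

```text
t: 9.53
tcp_pos: [0.5256, -0.1132, 0.2293]
tool_rot: [0.9, 0.436, -0.001, -0.001]
force: [-0.4, -0.1, -3.8]
finger_gap: 0.593
gripper_force: 63.9
t: 10.37
tcp_pos: [0.5255, -0.1816, 0.2295]
tool_rot: [0.841, 0.541, -0.0, -0.001]
force: [0.2, 0.3, -4.5]
finger_gap: 0.591
gripper_force: 63.9
t 10.37 tcp [ 0.5255 -0.1816  0.2295] yaw(y axis) deg -24.47 q6 -0.107 down [-0.001  0.001 -1.   ]
dp norm [-0.0138  0.0087  0.1449] tilt fix rot norm [-2.4e-04 -4.0e-05 -0.0e+00]
F [ 0.18  0.32 -4.51] T [-0.019 -0.02   0.005] gap 0.5910185092492233 g 63.86921167373657
```

```bash
python3 -m crank '[{"dp":[-0.008,0.005,0],"delta_rot":[0,0,0],"fingers":-1},{"dp":[-0.006,0.004,0.01],"delta_rot":[0,0,0],"fingers":-1},{"dp":[0,0,0.02],"delta_rot":[0,0,0],"fingers":-1},{"dp":[0,0,0.02],"delta_rot":[0,0,0],"fingers":-1},{"dp":[0,0,0.02],"delta_rot":[0,0,0],"fingers":-1},{"dp":[0,0,0.005],"delta_rot":[0,0,0],"fingers":-1},{"dp":[0,0,0],"delta_rot":[0,0,0],"fingers":-1},{"dp":[0,0,0],"delta_rot":[0,0,0],"fingers":-1}]'
python3 - <<'E'
from h import *;to(.5265,-.1896,.157)
a=[]
for n,(x,y) in(('top',(390,205)),('scene',(305,150))):
    p,d=snap(n,n+'3');a.append(cv2.resize(p[y-50:y+50,x-50:x+50,::-1],(390,390),interpolation=cv2.INTER_CUBIC))
cv2.imwrite('pics/c3.png',np.hstack(a))
E
```

```text
t: 11.03
tcp_pos: [0.5271, -0.19, 0.1919]
tool_rot: [0.841, 0.541, -0.0, -0.0]
force: [0.1, -0.4, -3.0]
finger_gap: 0.59
gripper_force: 63.9
t 11.03 tcp [ 0.5271 -0.19    0.1919] yaw(y axis) deg -24.43 q6 -0.119 down [-0.001  0.001 -1.   ]
dp norm [ 0.0003 -0.0013  0.0697] tilt fix rot norm [-1.7e-04 -2.0e-05  0.0e+00]
F [ 0.14 -0.39 -2.98] T [-0.008 -0.017 -0.004] gap 0.5895615676742936 g 63.888137340545654
```

View pics/c3.png

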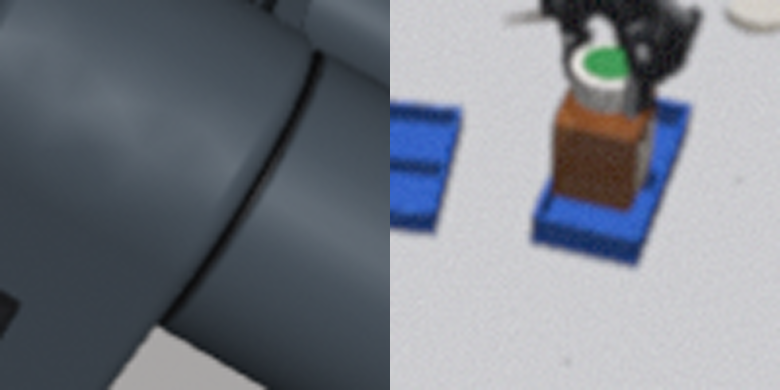

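The right-hand scene crop shows the jar parallel to the carrier, above the near (+y) pocket at about (600,170). The arm blocks the top view. Lowering gently.

```bash
python3 -m crank '[{"dp":[0,-0.001,0.008],"delta_rot":[0,0,0],"fingers":-1},{"dp":[0,0,0.008],"delta_rot":[0,0,0],"fingers":-1},{"dp":[0,0,0.008],"delta_rot":[0,0,0],"fingers":-1},{"dp":[0,0,0.004],"delta_rot":[0,0,0],"fingers":-1}]'; python3 m.py; python3 -m crank '[{"dp":[0,0,0.008],"delta_rot":[0,0,0],"fingers":-1},{"dp":[0,0,0.008],"delta_rot":[0,0,0],"fingers":-1},{"dp":[0,0,0.008],"delta_rot":[0,0,0],"fingers":-1},{"dp":[0,0,0.006],"delta_rot":[0,0,0],"fingers":-1},{"dp":[0,0,0],"delta_rot":[0,0,0],"fingers":-1},{"dp":[0,0,0],"delta_rot":[0,0,0],"fingers":-1}]'; python3 m.py
```

```text
t: 11.47
tcp_pos: [0.5265, -0.1898, 0.1778]
tool_rot: [0.841, 0.541, -0.0, -0.0]
force: [-1.2, -0.4, -4.7]
finger_gap: 0.588
gripper_force: 63.9
q6 -0.119 Tz -0.001 F [-1.2 -0.4 -4.7] p [ 0.5265 -0.1898  0.1778] tau6 -0.0
t: 11.97
tcp_pos: [0.5266, -0.1899, 0.1631]
tool_rot: [0.841, 0.541, -0.0, -0.0]
force: [-0.3, 0.1, -4.3]
finger_gap: 0.593
gripper_force: 63.9
q6 -0.119 Tz -0.006 F [-0.3  0.1 -4.3] p [ 0.5266 -0.1899  0.1631] tau6 0.0
```

```bash
python3 -m crank '[{"dp":[0,0,0.002],"delta_rot":[0,0,0],"fingers":-1},{"dp":[0,0,0.002],"delta_rot":[0,0,0],"fingers":-1},{"dp":[0,0,0.002],"delta_rot":[0,0,0],"fingers":-1},{"dp":[0,0,0.002],"delta_rot":[0,0,0],"fingers":-1},{"dp":[0,0,0],"delta_rot":[0,0,0],"fingers":-1}]'; python3 -m crank '[{"dp":[0,0,0.001],"delta_rot":[0,0,0],"fingers":-1},{"dp":[0,0,0.001],"delta_rot":[0,0,0],"fingers":-1},{"dp":[0,0,0],"delta_rot":[0,0,0],"fingers":-1}]'; python3 m.py;  python3 -m crank '[{"dp":[0,0,0.001],"delta_rot":[0,0,0],"fingers":-1},{"dp":[0,0,0],"delta_rot":[0,0,0],"fingers":-1}]'; python3 m.py
```

```text
t: 12.38
tcp_pos: [0.5266, -0.1899, 0.1593]
tool_rot: [0.841, 0.541, -0.0, -0.0]
force: [0.7, -0.5, -4.7]
finger_gap: 0.594
gripper_force: 63.9
t: 12.63
tcp_pos: [0.5267, -0.19, 0.1583]
tool_rot: [0.841, 0.541, -0.0, -0.0]
force: [-1.1, 0.0, -4.2]
finger_gap: 0.591
gripper_force: 63.9
q6 -0.119 Tz 0.054 F [-1.1  0.  -4.2] p [ 0.5267 -0.19    0.1583] tau6 0.0
t: 12.8
tcp_pos: [0.5267, -0.19, 0.1578]
tool_rot: [0.841, 0.541, -0.0, -0.0]
force: [-0.2, -1.1, -4.7]
finger_gap: 0.592
gripper_force: 63.9
q6 -0.119 Tz -0.021 F [-0.2 -1.1 -4.7] p [ 0.5267 -0.19    0.1578] tau6 0.0
```

```bash
python3 -m crank '[{"dp":[0,0,0.001],"delta_rot":[0,0,0],"fingers":-1},{"dp":[0,0,0.001],"delta_rot":[0,0,0],"fingers":-1},{"dp":[0,0,0],"delta_rot":[0,0,0],"fingers":-1}]' >/dev/null; python3 m.py;  python3 -m crank '[{"dp":[0,0,0.001],"delta_rot":[0,0,0],"fingers":-1},{"dp":[0,0,0],"delta_rot":[0,0,0],"fingers":-1}]'>/dev/null; python3 m.py;  python3 -m crank '[{"dp":[0,0,0.001],"delta_rot":[0,0,0],"fingers":-1},{"dp":[0,0,0],"delta_rot":[0,0,0],"fingers":-1}]'>/dev/null; python3 m.py
```

```text
q6 -0.119 Tz 0.033 F [-0.   0.1 -3.1] p [ 0.5268 -0.19    0.1569] tau6 -0.001
q6 -0.119 Tz 0.015 F [ 0.4 -0.1 -0.5] p [ 0.5268 -0.19    0.1568] tau6 -0.003
q6 -0.119 Tz 0.011 F [-0.7  0.1  3.6] p [ 0.5269 -0.19    0.1567] tau6 -0.003
```

Seated: the floor is taking the weight. Releasing and retreating.

```bash
python3 -m crank '[{"dp":[0,0,0],"delta_rot":[0,0,0],"fingers":1},{"dp":[0,0,0],"delta_rot":[0,0,0],"fingers":1},{"dp":[0,0,0],"delta_rot":[0,0,0],"fingers":1},{"dp":[0,0,0],"delta_rot":[0,0,0],"fingers":1},{"dp":[0,0,0],"delta_rot":[0,0,0],"fingers":1},{"dp":[0,0,0],"delta_rot":[0,0,0],"fingers":1},{"dp":[0,0,-0.02],"delta_rot":[0,0,0],"fingers":1},{"dp":[0,0,-0.04],"delta_rot":[0,0,0],"fingers":1},{"dp":[0,0,-0.06],"delta_rot":[0,0,0],"fingers":1},{"dp":[0,0,-0.06],"delta_rot":[0,0,0],"fingers":1},{"dp":[0,0,-0.06],"delta_rot":[0,0,0],"fingers":1},{"dp":[0,0,-0.03],"delta_rot":[0,0,0],"fingers":1}]'
python3 - <<'E'
from h import *
p,d=snap('scene','s4');W=cloud('scene',d);h=cv2.cvtColor(p,cv2.COLOR_RGB2HSV)
g=(d>0)&(h[...,0]>40)&(h[...,0]<85)&(h[...,1]>100)&(np.hypot(W[...,0]-.5265,W[...,1]+.19)<.05);print(g.sum(),W[g].mean(0))
cv2.imwrite('pics/s4c.png',p[:,:,::-1])
E
```

```text
t: 14.38
tcp_pos: [0.5278, -0.1905, 0.2954]
tool_rot: [0.841, 0.542, 0.001, 0.003]
force: [0.6, -0.2, 0.2]
finger_gap: 1.002
gripper_force: 0.0
61 [ 0.52736149 -0.18968644  0.12798742]
```

View pics/s4c.png

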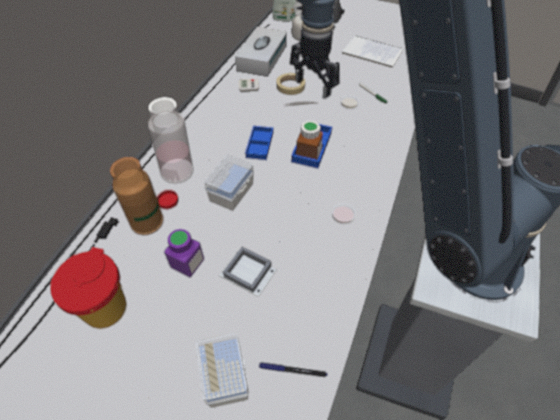

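The jar stands in the near carrier pocket at (310,140). The dish (343,214) and marker (293,370) are where they were. I'll check the lid height robustly before handing in.

Run:
```python
from h import *
z=np.load('pics/s4.npz');p,d=z['p'],z['d'];W=cloud('scene',d);h=cv2.cvtColor(p,cv2.COLOR_RGB2HSV)
g=(d>0)&(h[...,0]>40)&(h[...,0]<85)&(h[...,1]>100)&(np.hypot(W[...,0]-.5265,W[...,1]+.19)<.05)
v,u=np.where(g);print(np.percentile(W[g],[10,50,90],axis=0).round(4),u.min(),u.max(),v.min(),v.max())
w=W[g];A=np.c_[w[:,:2]-w[:,:2].mean(0),np.ones(len(w))];print(np.linalg.lstsq(A,w[:,2],rcond=None)[0])
b=(d>0)&(h[...,0]<18)&(h[...,1]>90)&(np.hypot(W[...,0]-.5265,W[...,1]+.19)<.06);print(np.percentile(W[b][:,2],[1,50,97,99]))
```

```text
[[ 0.5165 -0.2001  0.1151]
 [ 0.5264 -0.1892  0.1164]
 [ 0.5379 -0.1796  0.1188]] 303 316 38 129
[1.29327609 2.82397406 0.12798742]
[0.03253967 0.07334163 0.08879362 0.09176436]
```

Median lid height is 116.4 mm. The higher mean came from a few stray pixels. The jar is seated at the pocket centre, so I'm handing in.

```bash
python3 -c "
from station import manip;print(manip.sign_off())"
```

```text
the job is handed in; nothing more can be done
None
```

The job is handed in: I tightened the lid to about 0.53 N m, an estimated 0.24 rad past first seal load, and set the jar gently in pocket_a within about 1 mm of its centre, with the dish and marker undisturbed; no verdict came back.

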